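Set up the soil sieving station

ROBOT

A 6-joint arm with a two-finger parallel gripper is mounted at the origin on the work surface. World frame = base frame: x ahead of the robot, y to its left, z up, the work surface at z = 0. Lengths are in m, angles in rad, forces in N, time in s.
With the tool pointing down it reaches from about 0.275 to 0.725 m from the base axis. Payload 15.9 kg.
Tool frame: the origin (TCP) lies at the centre of the arm's flange, where the gripper is bolted on; the fingertips stand 173 mm ahead of it and the grasp point (between the pads) lies 155 mm ahead of it; z points along the fingers, y is the line along which they close (so a half turn about z gives the same grasp; the last joint's range is limited). The gripper opens to 85 mm and grips with 20 to 120 N. Pads are 22 mm wide; open, the fingers measure 114 mm over their backs; the gripper's body (76 mm by 85 mm) begins 54 mm behind the grasp point. The pads swing forward as they close: fully open they stand 13 mm farther back than shut.
Start: joints at [-1.119, 0.213, -0.034, 1.323, 0, 1.571], TCP at [0.218, -0.45, 0.405] pointing down, gripper open.
Joint ranges: [-2.98, 2.98], [-0.74, 1.72], [-1.14, 1.35], [-2.1, 2.04], [-1.57, 1.44], [-3.14, 3.14]. Speed limits (rad/s): [1.89, 1.89, 2.39, 2.57, 3.14, 3.14].

INTERFACE

Orientations are given as [roll, pitch, yaw] about the fixed x, y, z axes, in that order (R = Rz(yaw) Ry(pitch) Rx(roll)).
In Python, from plant import status, optics, ticket gives the robot as it stands. The module is installed in compiled form; this text tells all that it offers.
- The arm moves only by the tool play_rows, never from a script. Its argument "plan" is text: rows parted by semicolons, each of 7 numbers parted by spaces: the shift along the world's x, y, z in m, then the turn, a rotation vector about the world's x, y, z in degrees, then the gripper command: -1 is fully open, 1 is shut, values between are in proportion. In form: dx dy dz ax ay az fingers; .... A call has 1 to 10 rows; each row is the pose to reach, as a shift and turn from the pose commanded when the call began; what a row does not reach only later rows make up. A row lasts 1/10 s, in which the tool goes at most 50 mm and 8.59 degrees, less where a joint would pass 70% of its speed; a pose out of reach is approached as far as the arm can. A call with a gripper value outside its range is refused whole. The fingers move at their own pace and stop on an object; the grip force is fixed at half the most. Time passes only in rows, so rows that repeat a pose let the fingers close. It gives the time, the measured TCP pose, the force, the opening and the grip force at its end, in the units of the state.
- status.sense(): the state, without advancing time (a new reading comes with each control period).
- optics.read_camera(name): name is "side" or "top"; returns a dict with "frame" (420x560x3 uint8, red, green, blue), "fx", "fy", "cx", "cy" (pixels), "rvec" (rotation vector, rad) and "tvec" (3), from world to camera coordinates, as OpenCV has them. Camera axes: x right, y down, z forward; pixel columns grow to the right and rows downward; lengths in m; the calibration is good to about 2 mm. A picture is of the moment at which its call begins. There is no depth.
- ticket.finish_job(): hands the job in; it is judged then, once.
The state is a dict: "t": time; "joint_pos": joint angles; "joint_velocities": joint speeds; "joint_efforts": joint torques, N m; "tcp_pos": TCP position; "tcp_rot": TCP orientation; "contact_force": force on the tool from outside, world axes, zero at the start; "torque": the same for the moment, N m; "gripper_width": finger opening in m; "finger_force": force on a finger pad.
Only numpy, scipy, OpenCV 4.12 (cv2) and the standard library are available. Lean on these libraries where they do the work, as an engineer would, in place of code of your own. Each camera call takes 0.05 s, during which the arm holds its last target. There are 200 camera calls.

TASK

Set up the sieving station: build the nest of small sieves centrally on the round plate of the shaker, from the bottom up: first the receiver pan, then the fine sieve seated in it, then the coarse sieve seated in the fine one. Stand the capped amber sample jar in the middle of the cork mat in front of (on the robot's side of) the porcelain evaporating dish, keeping the jar upright throughout, and the round aluminium weighing tin in the middle of the cork mat in front of the balance. Let go of everything and leave it standing at rest.

Things in the scene. Friction and masses are not known exactly. Their poses are not given: they have to be found in the camera images.
- pan: Loose steel receiver pan, round, open at the top, plain solid floor without mesh, outside diameter 58 mm, height 30 mm, wall 3 mm (bore 52 mm), flat underside, about 90 g, stands open side up. Origin: centre of its underside; z up along its axis.
- fine_sieve: Loose steel sieve, 34 mm high, floor of fine dense mesh (wires 3 mm apart). Frame 58 mm outside, 52 mm bore, from 6 mm up; below it a skirt tapering from 48 to 42 mm at the foot drops into the bore below and the shoulder at 6 mm rests on that rim. Seated: origin 24 mm above the pan's. Grip the frame with fingertips above the shoulder. 100 g, open side up. Origin: centre of underside, z up.
- coarse_sieve: Loose steel sieve like the fine one (same frame and skirt) but taller, 44 mm, with open, coarse mesh (wires 9 mm apart). Frame 58 mm outside from 6 to 44 mm above the underside; skirt 48 to 42 mm below. Seated in the fine sieve: origin 28 mm above the fine sieve's. 100 g, stands open side up. Origin: centre of underside, z up.
- jar: Loose amber glass sample jar with paper label and white cap, diameter 44 mm, height 62 mm, about 140 g, standing upright. Origin: centre of its underside; z up along its axis.
- tin: Loose squat round aluminium weighing tin with its lid on, height 32 mm, diameter 48 mm (lid, the upper 10 mm, 50 mm), about 60 g, standing upright. Origin: centre of its underside; z up along its axis.
- shaker_seat (a point): The centre of the top of the round dark steel plate, 84 mm in diameter, on the sieve shaker: a grey fixed box 130 x 130 mm with a black knob on its front. The plate is flat, has no rim, and its top is 41 mm above the bench. z up.
- mat_dish: Fixed round cork mat, 76 mm in diameter, 4 mm thick, in front of the evaporating dish (the mat nearest the dish, on its robot side). Origin: centre of its underside; z up along its axis.
- mat_balance: Fixed round cork mat, 76 mm in diameter, 4 mm thick, in front of the balance (the mat nearest the balance, on its robot side); looks the same as the other mat. Origin: centre of its underside; z up along its axis.
- dish: Fixed white porcelain evaporating dish, round and open, 112 mm across the rim, 42 mm high, with a small spout. Only a landmark. Origin: centre of its underside; z up along its axis.
- balance: Fixed white bench balance, 130 mm deep, 120 mm wide, 38 mm high, with a round steel weighing pan (84 mm, top at 47 mm) and a display at its front. Only a landmark. Origin: centre of its underside; z up along its axis.

How it is judged:
On the way, in this order (a step that is already met when the one before it is completed fails the run):
1. the receiver pan stands on the shaker plate, released (horizontal distance between pan and shaker_seat below 0.012 m and z of pan in the frame of shaker_seat between -0.003 and 0.003 m and angle between pan's own z axis and vertical below 0.08 rad and contact force between the fingers and pan below 0.1 N), for 0.2 s.
2. the fine sieve is seated in the pan, released (horizontal distance between pan and shaker_seat below 0.012 m and z of pan in the frame of shaker_seat between -0.003 and 0.003 m and angle between each of pan, fine_sieve's own z axis and vertical below 0.08 rad and horizontal distance between fine_sieve and pan below 0.005 m and z of fine_sieve in the frame of pan between 0.021 and 0.027 m and contact force between the fingers and fine_sieve below 0.1 N), for 0.2 s.
3. the coarse sieve is seated in the fine sieve, released (horizontal distance between pan and shaker_seat below 0.012 m and z of pan in the frame of shaker_seat between -0.003 and 0.003 m and angle between each of pan, fine_sieve, coarse_sieve's own z axis and vertical below 0.08 rad and horizontal distance between fine_sieve and pan below 0.005 m and z of fine_sieve in the frame of pan between 0.021 and 0.027 m and horizontal distance between coarse_sieve and fine_sieve below 0.005 m and z of coarse_sieve in the frame of fine_sieve between 0.025 and 0.031 m and contact force between the fingers and coarse_sieve below 0.1 N), for 0.2 s.
At the end, for the whole second after the job is handed in: Pan level within 12 mm of the shaker plate's centre; fine sieve seated in pan, coarse in fine (centred within 5 mm, height within 3 mm); jar upright on the mat before the dish, tin on the mat before the balance, each within 13 mm of the mat's centre; all released and at rest (all of step 3 and horizontal distance between jar and mat_dish below 0.013 m and z of jar in the frame of mat_dish between 0.001 and 0.007 m and angle between each of jar, tin's own z axis and vertical below 0.08 rad and horizontal distance between tin and mat_balance below 0.013 m and z of tin in the frame of mat_balance between 0.001 and 0.007 m and linear speed of each of pan, fine_sieve, coarse_sieve, jar, tin below 0.02 m/s and contact force between the fingers and pan below 0.1 N and contact force between the fingers and fine_sieve below 0.1 N and contact force between the fingers and jar below 0.1 N and contact force between the fingers and tin below 0.1 N); the robot touches nothing.
It fails at once if the glass jar is tipped over (angle between jar's own z axis and vertical above 0.6 rad).
It also fails if it takes over 125 s, if anything falls off the work surface, if the arm or the gripper's body presses on something with over 40 N, if the wrist force passes 120 N, or if a joint passes its speed limit or range.

## Working session

There is one attempt and no reset: what is moved stays moved. The work goes in short steps, Python scripts to look and compute and a tool call to move; the robot and the scene stay as the last step left them, time stands still between calls to the robot, and variables do not carry over. Pictures are saved under pics/ and viewed, at most 14 in all, crops included, and the job is handed in when it is done.

Besides the shell and the picture viewer there is one more tool, called by a JSON object that holds its "fn" and its "kwargs". play_rows: Moves the arm, as the interface text tells. Its arguments: {"type":"object","properties":{"plan":{"type":"string"}},"required":["plan"]}

```bash
mkdir -p pics; cat > h.py <<'E'
import numpy as np, cv2
from plant import status, optics, ticket
def cam(n):
    d=optics.read_camera(n); R=cv2.Rodrigues(np.array(d['rvec'],float))[0]; t=np.array(d['tvec'],float).reshape(3)
    K=np.array([[d['fx'],0,d['cx']],[0,d['fy'],d['cy']],[0,0,1.]])
    return d['frame'],K,R,t
def ray(c,u,v,z):
    _,K,R,t=c; o=-R.T@t; r=R.T@np.linalg.inv(K)@np.array([u,v,1.]); return o+r*(z-o[2])/r[2]
def proj(c,p):
    _,K,R,t=c; q=K@(R@np.array(p,float)+t); return q[:2]/q[2]
E
python3 - <<'E'
from h import *
for n in('top','side'):
    c=cam(n); cv2.imwrite(f'pics/{n}0.png',cv2.resize(c[0][:,:,::-1],(784,588),interpolation=cv2.INTER_CUBIC)); np.save(f'{n}0.npy',c[0])
    print(n,c[1].tolist(),-c[2].T@c[3],c[2].tolist())
s=status.sense();print(s)
E
```

```text
top [[427.6486911894896, 0.0, 281.24346364190944], [0.0, 427.6486911894896, 202.9026460392442], [0.0, 0.0, 1.0]] [ 0.40054089 -0.01463835  1.16796409] [[-0.019470354938408874, -0.9997913025884851, -0.0061851877087542445], [-0.9890367492201945, 0.020165912572710165, -0.14628617385816084], [0.1463803742669168, 0.0032691342171828203, -0.9892229772861867]]
side [[495.76557374210137, 0.0, 287.7108027727086], [0.0, 495.76557374210137, 211.8164592106997], [0.0, 0.0, 1.0]] [ 0.47346461 -0.83339872  0.63059471] [[0.99790798279099, -0.06432084709995649, -0.006518167715013186], [-0.040544213380959655, -0.5440989146787191, -0.8380408926817111], [0.05035697214225885, 0.8365519706950573, -0.5455684885354724]]
{'t': 0.1, 'joint_pos': array([-1.11899531e+00,  2.13295565e-01, -3.49735483e-02,  1.32346441e+00,
        1.56972177e-07,  1.57077029e+00]), 'joint_velocities': array([ 0.00198851, -0.00017143,  0.00195963,  0.00039737,  0.00057048,
       -0.00019029]), 'joint_efforts': array([ 7.30306056e-04, -6.87244105e+01,  4.87808168e+01,  1.21245810e-02,
        6.12351096e-05,  4.60088279e-05]), 'tcp_pos': array([ 0.21824076, -0.44972287,  0.40428029]), 'tcp_rot': array([-3.14065546e+00, -1.81369042e-07,  4.51827044e-01]), 'contact_force': array([-0.30011543, -0.25869101, -0.94149419]), 'torque': array([-0.00881182,  0.08458701, -0.00662705]), 'finger_force': 0.0, 'gripper_width': 0.08500183735021127}
```

View pics/top0.png

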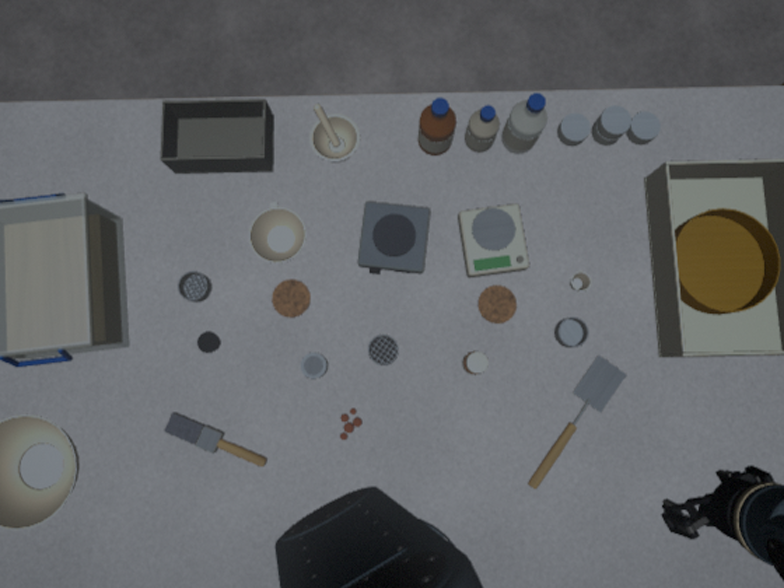

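View pics/side0.png

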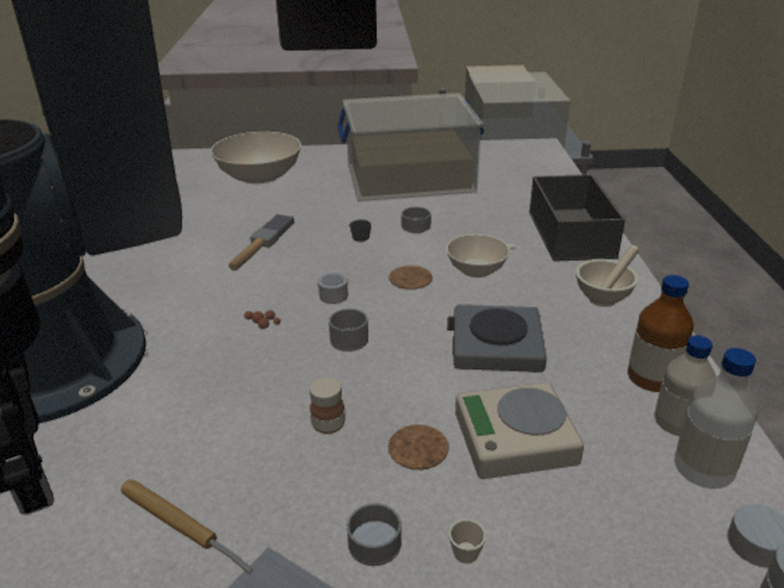

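The top view (784 px scale) shows the pan at (571,332), one sieve at (195,287) and a taller one at (383,350). The tin is at (314,365), the jar at (476,362), the mats at (291,298) and (497,304), and the shaker plate at (394,235). Next I'll zoom in to tell the sieves apart and get accurate centres.

```bash
python3 - <<'E'
from h import *
T=np.load('top0.npy');S=np.load('side0.npy')
def crop(I,u,v,h=20): 
    u,v=int(u/1.4),int(v/1.4); return cv2.resize(I[v-h:v+h,u-h:u+h,::-1],(195,195),interpolation=cv2.INTER_NEAREST)
r1=[crop(T,*p) for p in((571,332),(195,287),(383,350),(314,365))]
r2=[crop(T,*p) for p in((476,362),(291,298),(497,304))]+[crop(T,394,235,32)]
r3=[crop(S,*p,h=24) for p in((374,534),(416,220),(349,330),(333,288))]
m=np.vstack([np.hstack(r) for r in(r1,r2,r3)])
cv2.imwrite('pics/crops.png',np.clip(m.astype(float)*1.6,0,255).astype(np.uint8))
E
```

```text
(no output)
```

View pics/crops.png

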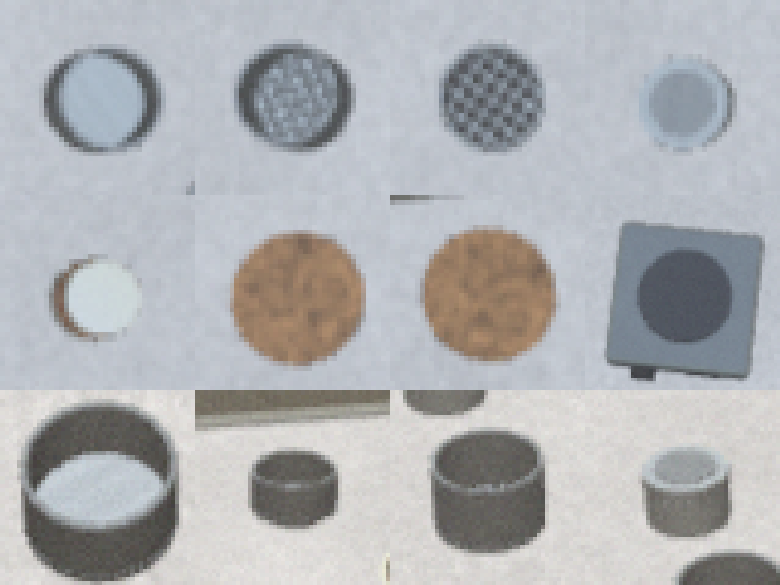

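The zoom settles it: solid-floored pan at right, fine mesh at the far left, coarse mesh in the middle. I'll now measure each silhouette centre by casting a ray to mid height in both views.

```bash
cat >> h.py <<'E'
def blob(c,u,v,h=26,th=28,mask=None):
    I=cv2.GaussianBlur(c[0],(0,0),.6).astype(float); u,v=int(round(u)),int(round(v)); P=I[v-h:v+h,u-h:u+h]
    bg=np.median(P[np.r_[0:3,-3:0]].reshape(-1,3),axis=0) 
    m=(np.abs(P-bg).max(2)>th) if mask is None else mask(P)
    m=cv2.morphologyEx(m.astype(np.uint8),cv2.MORPH_CLOSE,np.ones((3,3)))
    n=cv2.findContours(m,cv2.RETR_EXTERNAL,cv2.CHAIN_APPROX_NONE)[0]
    n=min((k for k in n if cv2.contourArea(k)>80),key=lambda k:np.hypot(*(np.array(cv2.minEnclosingCircle(k)[0])-h)))
    M=cv2.moments(cv2.convexHull(n)); return u-h+M['m10']/M['m00'],v-h+M['m01']/M['m00'],cv2.boundingRect(n)[2:]
E
python3 - <<'E'
from h import *
ct,cs=cam('top'),cam('side')
L=dict(pan=((571,332),(374,534),.015),fine=((195,287),(416,220),.019),coarse=((383,350),(349,330),.024),tin=((314,365),(333,288),.016),jar=((476,362),(327,405),.031),md=((291,298),(410,277),.004),mb=((497,304),(418,446),.004))
for n,(a,b,z) in L.items():
    for c,p,h,th in((ct,a,24,14),(cs,b,27 if n!='pan' else 32,18)):
        try:
            u,v,w=blob(c,p[0]/1.4,p[1]/1.4,h,th); print(n,ray(c,u,v,z).round(4),w)
        except Exception as e: print(n,'x',e)
dark=lambda P:(P.max(2)<62)
for c,p,n in((ct,(394,235),'t'),(cs,(498,326),'s')):
    u,v=p[0]/1.4,p[1]/1.4; I=c[0]; print(I[int(v),int(u)],I[int(v)+(24 if n=='t' else 0),int(u)+(0 if n=='t' else 30)])
    k=I[int(v),int(u)].astype(float)
    u,v,w=blob(c,u,v,34,0,lambda P:np.abs(P-k).max(2)<17); print('seat',ray(c,u,v,.041).round(4),w)
E
```

```text
pan [ 0.4715 -0.3484  0.015 ] (26, 23)
pan [ 0.4694 -0.3505  0.015 ] (40, 46)
fine [0.5744 0.3766 0.019 ] (25, 23)
fine [0.5708 0.3532 0.019 ] (54, 47)
coarse [0.4446 0.0126 0.024 ] (22, 22)
coarse [0.442  0.0124 0.024 ] (30, 32)
tin [0.4166 0.1425 0.016 ] (19, 18)
tin [0.416  0.1419 0.016 ] (22, 23)
jar x min() iterable argument is empty
jar [ 0.4158 -0.1706  0.031 ] (26, 34)
md [0.5495 0.1919 0.004 ] (28, 29)
md [0.5474 0.189  0.004 ] (32, 18)
mb [ 0.5298 -0.2109  0.004 ] (29, 29)
mb [ 0.5279 -0.2149  0.004 ] (44, 33)
[50 54 60] [71 77 80]
seat [ 0.6634 -0.0126  0.041 ] (31, 30)
[50 51 52] [73 75 75]
seat [ 0.6615 -0.0199  0.041 ] (41, 27)
```

{"fn": "play_rows", "kwargs": {"plan": "0.2525 0.1005 -0.155 0 0 -25.9 -1;0.2525 0.1005 -0.155 0 0 -25.9 -1;0.2525 0.1005 -0.155 0 0 -25.9 -1;0.2525 0.1005 -0.155 0 0 -25.9 -1;0.2525 0.1005 -0.155 0 0 -25.9 -1;0.2525 0.1005 -0.155 0 0 -25.9 -1;0.2525 0.1005 -0.155 0 0 -25.9 -1;0.2525 0.1005 -0.155 0 0 -25.9 -1;0.2525 0.1005 -0.155 0 0 -25.9 -1;0.2525 0.1005 -0.155 0 0 -25.9 -1"}}

```text
t: 1.2
tcp_pos: [0.47, -0.3501, 0.2506]
tcp_rot: [3.141, -0.001, -0.001]
contact_force: [0.2, -1.2, 0.8]
gripper_width: 0.0851
finger_force: 0.0
```

{"fn": "play_rows", "kwargs": {"plan": "0 0 -0.04 0 0 0 -1;0 0 -0.065 0 0 0 -1;0 0 -0.078 0 0 0 -1;0 0 -0.078 0 0 0 -1;0 0 -0.078 0 0 0 1;0 0 -0.078 0 0 0 1;0 0 -0.078 0 0 0 1;0 0 -0.078 0 0 0 1;0 0 -0.078 0 0 0 1;0 0 -0.078 0 0 0 1"}}

```text
t: 2.2
tcp_pos: [0.4712, -0.3498, 0.1739]
tcp_rot: [3.14, -0.002, -0.0]
contact_force: [-4.5, 1.1, 15.0]
gripper_width: 0.057
finger_force: 61.5
```

Contact reads 15 N upward, so the tips are touching the bench. I'll re-grip 6 mm higher and then lift.

{"fn": "play_rows", "kwargs": {"plan": "0 0 0 0 0 0 -1;0 0 0.006 0 0 0 -1;0 0 0.006 0 0 0 -1;0 0 0.006 0 0 0 1;0 0 0.006 0 0 0 1;0 0 0.006 0 0 0 1;0 0 0.006 0 0 0 1;0 0 0.006 0 0 0 1;0 0 0.006 0 0 0 1;0 0 0.006 0 0 0 1"}}

```text
t: 3.2
tcp_pos: [0.4708, -0.3493, 0.1784]
tcp_rot: [3.141, -0.0, -0.0]
contact_force: [-3.7, 3.1, 14.3]
gripper_width: 0.057
finger_force: 61.4
```

{"fn": "play_rows", "kwargs": {"plan": "0 0 0.04 0 0 0 1;0 0 0.08 0 0 0 1;0 0 0.10 0 0 0 1;0.02 0.035 0.10 0 0 0 1;0.04 0.07 0.10 0 0 0 1;0.06 0.105 0.10 0 0 0 1;0.08 0.14 0.10 0 0 0 1;0.10 0.175 0.10 0 0 0 1;0.12 0.21 0.10 0 0 0 1;0.14 0.245 0.10 0 0 0 1"}}

```text
t: 4.2
tcp_pos: [0.6113, -0.1027, 0.2775]
tcp_rot: [-3.142, 0.0, -0.0]
contact_force: [0.2, -1.1, -1.4]
gripper_width: 0.0566
finger_force: 64.6
```

{"fn": "play_rows", "kwargs": {"plan": "0.02 0.035 0 0 0 0 1;0.04 0.07 0 0 0 0 1;0.052 0.0905 0 0 0 0 1;0.052 0.0905 0 0 0 0 1;0.052 0.0905 -0.02 0 0 0 1;0.052 0.0905 -0.02 0 0 0 1;0.052 0.0905 -0.02 0 0 0 1"}}

```text
t: 4.9
tcp_pos: [0.6624, -0.0143, 0.2576]
tcp_rot: [3.142, 0.001, -0.001]
contact_force: [-0.2, -0.7, -1.3]
gripper_width: 0.0565
finger_force: 64.5
```

```bash
python3 - <<'E'
from h import *
o=[]
for n in('top','side'):
    c=cam(n); u,v=[int(x) for x in proj(c,(.6625,-.014,.06))]
    np.save(n+'1.npy',c[0]); o.append(cv2.resize(c[0][v-50:v+50,u-50:u+50,::-1],(400,400),interpolation=cv2.INTER_CUBIC)); print(n,u,v,proj(c,(.6625,-.014,.041)))
cv2.imwrite('pics/p1.png',np.hstack(o)); s=status.sense(); print(s['tcp_pos'],s['contact_force'],s['gripper_width'])
E
```

```text
top 281 166 [281.70028543 167.96324828]
side 356 223 [355.87309534 231.61787374]
[ 0.66281001 -0.01427265  0.25851443] [ 0.16376652 -0.10249112 -0.37893957] 0.057001990833350634
```

View pics/p1.png

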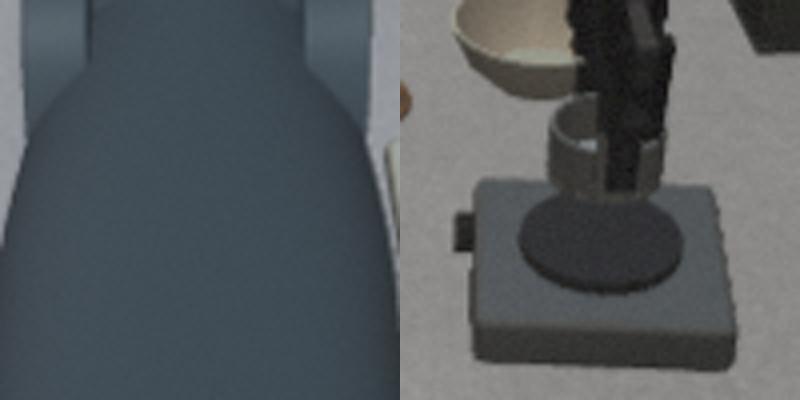

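The pan is held level over the plate, and the plate centre in the side view matches the projection to within a pixel. Lowering.

{"fn": "play_rows", "kwargs": {"plan": "0 0 -0.025 0 0 0 1;0 0 -0.033 0 0 0 1;0 0 -0.038 0 0 0 1;0 0 -0.0385 0 0 0 1;0 0 -0.0385 0 0 0 1;0 0 -0.0385 0 0 0 -1;0 0 -0.0385 0 0 0 -1;0 0 -0.0385 0 0 0 -1;0 0 -0.0385 0 0 0 -1;0 0 -0.0385 0 0 0 -1"}}

```text
t: 6.0
tcp_pos: [0.6628, -0.0138, 0.2192]
tcp_rot: [3.142, -0.0, -0.0]
contact_force: [-0.4, -0.1, -1.3]
gripper_width: 0.0852
finger_force: 0.0
```

{"fn": "play_rows", "kwargs": {"plan": "0 0 0.03 0 0 0 -1;0 0 0.08 0 0 0 -1;-0.01 0.05 0.08 0 0 0 -1;-0.02 0.1 0.08 0 0 0 -1;-0.03 0.145 0.08 0 0 0 -1;-0.04 0.19 0.08 0 0 0 -1;-0.05 0.235 0.08 0 0 0 -1;-0.06 0.28 0.08 0 0 0 -1;-0.07 0.325 0.08 0 0 0 -1;-0.08 0.36 0.08 0 0 0 -1"}}

```text
t: 7.0
tcp_pos: [0.624, 0.052, 0.2987]
tcp_rot: [-3.105, 0.002, 0.076]
contact_force: [-0.4, -0.3, 0.3]
gripper_width: 0.0855
finger_force: 0.0
```

```bash
python3 - <<'E'
from h import *
o=[]
for n in('top','side'):
    c=cam(n); u,v=[int(x) for x in proj(c,(.6625,-.014,.06))]
    o.append(cv2.resize(c[0][v-50:v+50,u-50:u+50,::-1],(400,400),interpolation=cv2.INTER_CUBIC)); print(n,u,v,proj(c,(.6625,-.014,.041)), proj(c,(.6625,-.014,.071)))
cv2.imwrite('pics/p2.png',np.hstack(o)); s=status.sense(); print(s['tcp_pos'],s['contact_force'],s['gripper_width'])
E
```

```text
top 281 166 [281.70028543 167.96324828] [281.64172178 165.36984844]
side 356 223 [355.87309534 231.61787374] [356.89147546 219.48128212]
[0.62384024 0.05207761 0.29890628] [ 0.10437976 -0.11568399 -0.32067202] 0.08525687576884346
```

View pics/p2.png

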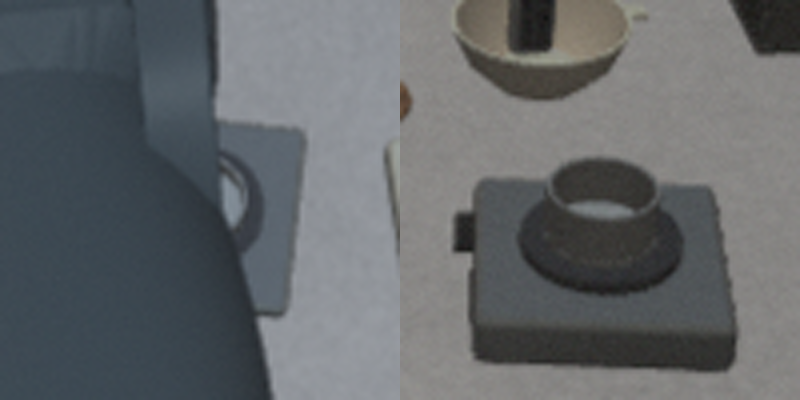

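The pan stands central and level on the plate. The arm didn't travel as far as commanded, so I'll check the joints.

```bash
python3 - <<'E'
from h import *
s=status.sense(); print(s['joint_pos'].round(3),s['tcp_pos'],s['tcp_rot'],s['joint_velocities'].round(3))
E
```

```text
[0.075 0.51  0.124 1.186 0.036 3.141] [0.62384024 0.05207761 0.29890628] [-3.10525000e+00  1.50874393e-03  7.60044726e-02] [-0.001  0.008  0.016  0.003 -0.002  0.001]
```

Joint 6 is at its limit: j6 = j1 + π − yaw, so yaw 0 isn't available on the left side. From here I'll use yaw 90°.

{"fn": "play_rows", "kwargs": {"plan": "0 0 0.01 0 0 30 -1;0 0 0.01 0 0 60 -1;0 0 0.01 0 0 60 -1;0 0 0.01 0 0 60 -1;0 0 0.01 0 0 60 -1;0 0 0.01 0 0 60 -1;0 0 0.01 0 0 60 -1;0 0 0.01 0 0 60 -1;0 0 0.01 0 0 60 -1;0 0 0.01 0 0 60 -1"}}

```text
t: 8.1
tcp_pos: [0.6242, 0.0524, 0.3089]
tcp_rot: [-3.105, 0.001, 1.12]
contact_force: [-0.0, 0.2, -0.0]
gripper_width: 0.0857
finger_force: 0.0
```

```bash
cat >> h.py <<'E'
from scipy.spatial.transform import Rotation as Ro
def to(x,y,z,yaw):
    s=status.sense(); g=Ro.from_euler('xyz',[180,0,yaw],degrees=True); r=(g*Ro.from_euler('xyz',s['tcp_rot']).inv()).as_rotvec(degrees=True)
    print('go',(np.array([x,y,z])-s['tcp_pos']).round(4),r.round(2))
E
python3 -c "
from h import *
to(.5735,.376,.26,90)"
```

```text
go [-0.0507  0.3236 -0.0489] [-0.39 -2.07 25.83]
```

{"fn": "play_rows", "kwargs": {"plan": "-0.0507 0.3236 0 -0.39 -2.07 25.83 -1;-0.0507 0.3236 0 -0.39 -2.07 25.83 -1;-0.0507 0.3236 0 -0.39 -2.07 25.83 -1;-0.0507 0.3236 0 -0.39 -2.07 25.83 -1;-0.0507 0.3236 0 -0.39 -2.07 25.83 -1;-0.0507 0.3236 0 -0.39 -2.07 25.83 -1;-0.0507 0.3236 -0.02 -0.39 -2.07 25.83 -1;-0.0507 0.3236 -0.0489 -0.39 -2.07 25.83 -1;-0.0507 0.3236 -0.0489 -0.39 -2.07 25.83 -1;-0.0507 0.3236 -0.0489 -0.39 -2.07 25.83 -1"}}

```text
t: 9.1
tcp_pos: [0.5735, 0.3756, 0.2603]
tcp_rot: [-3.141, 0.001, 1.573]
contact_force: [0.1, 0.2, 0.6]
gripper_width: 0.0851
finger_force: 0.0
```

```bash
python3 -c "
from h import *
to(.5735,.376,.184,90)
print(status.sense()['joint_pos'])"
```

```text
go [ 0.      0.0004 -0.0763] [ 0.04 -0.04 -0.12]
[ 5.79852118e-01  6.56549830e-01  2.71235768e-01  1.18646512e+00
 -1.19231285e-04  2.14861422e+00]
```

{"fn": "play_rows", "kwargs": {"plan": "0 0 -0.04 0 0 0 -1;0 0 -0.07 0 0 0 -1;0 0 -0.0765 0 0 0 -1;0 0 -0.0765 0 0 0 -1;0 0 -0.0765 0 0 0 1;0 0 -0.0765 0 0 0 1;0 0 -0.0765 0 0 0 1;0 0 -0.0765 0 0 0 1;0 0 -0.0765 0 0 0 1;0 0 -0.0765 0 0 0 1"}}

```text
t: 10.1
tcp_pos: [0.5742, 0.3764, 0.1861]
tcp_rot: [3.138, -0.002, 1.574]
contact_force: [-1.6, -2.0, 11.8]
gripper_width: 0.0552
finger_force: 62.5
```

{"fn": "play_rows", "kwargs": {"plan": "0 0 0.04 0 0 0 1;0 0 0.08 0 0 0 1;0 0 0.12 0 0 0 1;0.01 -0.04 0.14 0 0 0 1;0.02 -0.08 0.14 0 0 0 1;0.03 -0.12 0.14 0 0 0 1;0.04 -0.16 0.14 0 0 0 1;0.05 -0.2 0.14 0 0 0 1;0.06 -0.24 0.14 0 0 0 1;0.07 -0.28 0.14 0 0 0 1"}}

```text
t: 11.1
tcp_pos: [0.6437, 0.0944, 0.3249]
tcp_rot: [3.14, -0.0, 1.574]
contact_force: [0.0, 0.0, -1.4]
gripper_width: 0.0553
finger_force: 64.9
```

```bash
python3 -c "
from h import *
to(.6625,-.014,.29,90)"
```

```text
go [ 0.0188 -0.1084 -0.0349] [-0.01  0.1  -0.21]
```

{"fn": "play_rows", "kwargs": {"plan": "0.009 -0.05 -0.01 0 0 0 1;0.0188 -0.1 -0.035 0 0 0 1;0.0188 -0.1084 -0.035 0 0 0 1;0.0188 -0.1084 -0.035 0 0 0 1;0.0188 -0.1084 -0.035 0 0 0 1"}}

```text
t: 11.6
tcp_pos: [0.6624, -0.012, 0.2895]
tcp_rot: [3.14, -0.0, 1.574]
contact_force: [0.3, 0.4, -1.5]
gripper_width: 0.0557
finger_force: 64.8
```

```bash
cat >> h.py <<'E'
def look(f,x,y,z,h=50,names=('top','side')):
    o=[]
    for n in names:
        c=cam(n); u,v=[int(a) for a in proj(c,(x,y,z))]; np.save(n+'L.npy',c[0]); print(n,'crop0',u-h,v-h,'px x',400/(2*h))
        o.append(cv2.resize(c[0][v-h:v+h,u-h:u+h,::-1],(400,400),interpolation=cv2.INTER_CUBIC))
    cv2.imwrite(f'pics/{f}.png',np.clip(np.hstack(o).astype(float)*1.4,0,255).astype(np.uint8))
E
python3 -c "
from h import *
look('p3',.6625,-.014,.09)
print(status.sense())"
```

```text
top crop0 231 113 px x 4.0
side crop0 307 161 px x 4.0
{'t': 11.7, 'joint_pos': array([-1.67023787e-02,  5.90954844e-01,  2.32879002e-01,  1.21133507e+00,
        2.16689061e-04,  1.54897271e+00]), 'joint_velocities': array([ 3.38309579e-03,  8.17044605e-04, -3.84126497e-03, -1.41149581e-03,
       -2.26983922e-05, -3.16651279e-03]), 'joint_efforts': array([-1.69839676e+00, -1.00517242e+02,  4.82592738e+01,  1.04627325e-02,
       -4.73634840e-02,  5.45932431e-03]), 'tcp_pos': array([ 0.66242028, -0.01103421,  0.28953172]), 'tcp_rot': array([ 3.14020284e+00, -1.86404935e-04,  1.57591785e+00]), 'contact_force': array([0.3121265 , 0.60562223, 0.19503161]), 'torque': array([ 0.02052268, -0.03207659, -0.01832908]), 'finger_force': 64.79148158803582, 'gripper_width': 0.05557610042178554}
```

View pics/p3.png

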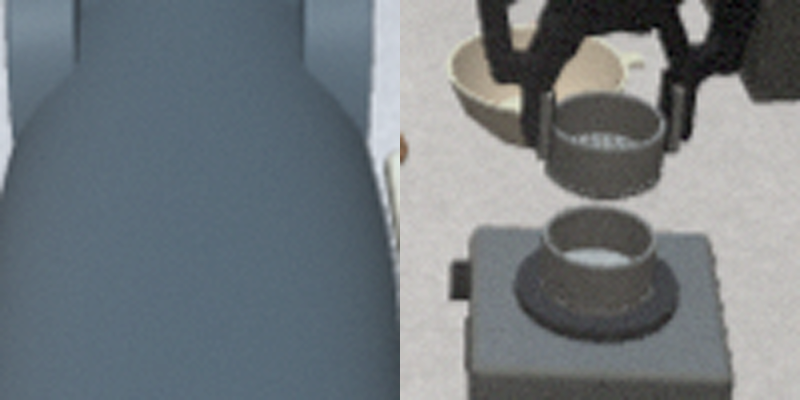

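```bash
python3 - <<'E'
from h import *
c=cam('side'); c=(np.load('sideL.npy'),)+c[1:]
print('fine rim',ray(c,359,191.5,.1395),'pan rim',ray(c,357,220.5,.071))
print('fine0 in side0:')
c0=(np.load('side0.npy'),)+c[1:]
u,v,w=blob(c0,416/1.4,222/1.4,17,22); print(ray(c0,u,v,.019),w)
s=status.sense();print(s['tcp_pos'])
E
```

```text
fine rim [ 0.66093584 -0.01874757  0.1395    ] pan rim [ 0.66205418 -0.01764555  0.071     ]
fine0 in side0:
[0.57189047 0.37752172 0.019     ] (22, 20)
[ 0.6623865  -0.01097683  0.28942222]
```

{"fn": "play_rows", "kwargs": {"plan": "0.0005 -0.0025 0 0 0 0 1;0.0005 -0.0025 -0.01 0 0 0 1;0.0005 -0.0025 -0.02 0 0 0 1;0.0005 -0.0025 -0.025 0 0 0 1;0.0005 -0.0025 -0.03 0 0 0 1;0.0005 -0.0025 -0.034 0 0 0 1;0.0005 -0.0025 -0.036 0 0 0 1;0.0005 -0.0025 -0.037 0 0 0 1;0.0005 -0.0025 -0.037 0 0 0 1"}}

```text
t: 12.65
tcp_pos: [0.6628, -0.0149, 0.2515]
tcp_rot: [3.141, 0.0, 1.575]
contact_force: [0.2, 0.0, -0.8]
gripper_width: 0.0555
finger_force: 64.8
```

No contact yet, so I'll lower the last millimetre, release, and retreat straight up.

{"fn": "play_rows", "kwargs": {"plan": "0 0 -0.001 0 0 0 1;0 0 -0.001 0 0 0 1;0 0 -0.001 0 0 0 -0.4;0 0 -0.001 0 0 0 -0.4;0 0 -0.001 0 0 0 -1;0 0 -0.001 0 0 0 -1;0 0 -0.001 0 0 0 -1;0 0 0.03 0 0 0 -1;0 0 0.06 0 0 0 -1;0 0 0.06 0 0 0 -1"}}

```text
t: 13.65
tcp_pos: [0.6637, -0.0149, 0.3157]
tcp_rot: [3.136, 0.0, 1.575]
contact_force: [0.9, 0.3, 1.0]
gripper_width: 0.0854
finger_force: 0.0
```

```bash
python3 -c "
from h import *
look('p4',.6625,-.014,.08)
to(.4433,.0125,.30,90)"
```

```text
top crop0 231 114 px x 4.0
side crop0 307 165 px x 4.0
go [-0.2197  0.0274 -0.0119] [ 0.01  0.07 -0.22]
```

View pics/p4.png

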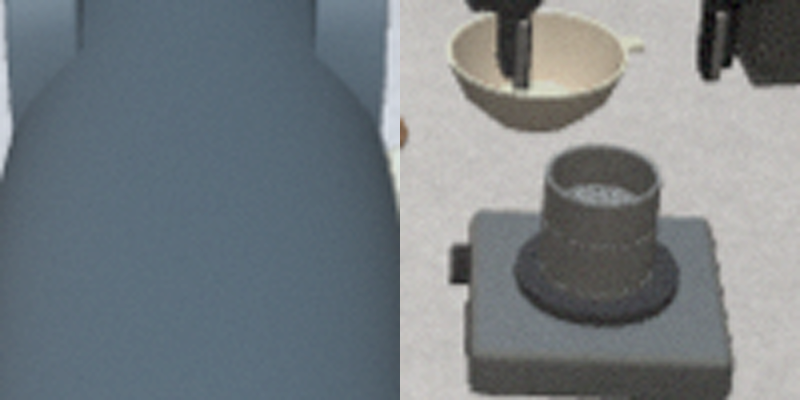

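The side view shows the fine sieve seated flush on the pan, with its rim at about (602,175) in the crop. Next is the coarse sieve.

{"fn": "play_rows", "kwargs": {"plan": "-0.04 0.005 0 0 0 0 -1;-0.08 0.01 0 0 0 0 -1;-0.12 0.015 0 0 0 0 -1;-0.16 0.02 0 0 0 0 -1;-0.2 0.025 0 0 0 0 -1;-0.2197 0.0277 -0.015 0 0 0 -1;-0.2197 0.0277 -0.05 0 0 0 -1;-0.2197 0.0277 -0.05 0 0 0 -1;-0.2197 0.0277 -0.05 0 0 0 -1"}}

```text
t: 14.65
tcp_pos: [0.4429, 0.0128, 0.2614]
tcp_rot: [-3.14, 0.0, 1.574]
contact_force: [-0.6, -0.1, 0.5]
gripper_width: 0.0853
finger_force: 0.0
```

```bash
python3 -c "
from h import *
to(.4433,.0125,.19,90)"
```

```text
go [ 0.0004 -0.0003 -0.0714] [ 0.01 -0.11 -0.21]
```

{"fn": "play_rows", "kwargs": {"plan": "0 0 -0.04 0 0 0 -1;0 0 -0.065 0 0 0 -1;0 0 -0.072 0 0 0 -1;0 0 -0.072 0 0 0 -1;0 0 -0.072 0 0 0 1;0 0 -0.072 0 0 0 1;0 0 -0.072 0 0 0 1;0 0 -0.072 0 0 0 1;0 0 -0.072 0 0 0 1;0 0 -0.072 0 0 0 1"}}

```text
t: 15.65
tcp_pos: [0.4438, 0.0128, 0.1914]
tcp_rot: [3.139, 0.0, 1.574]
contact_force: [-5.5, 0.9, 21.3]
gripper_width: 0.0572
finger_force: 59.2
```

{"fn": "play_rows", "kwargs": {"plan": "0 0 0.04 0 0 0 1;0 0 0.08 0 0 0 1;0 0 0.12 0 0 0 1;0 0 0.15 0 0 0 1;0.04 -0.005 0.15 0 0 0 1;0.08 -0.01 0.15 0 0 0 1;0.12 -0.015 0.15 0 0 0 1;0.16 -0.02 0.15 0 0 0 1;0.2 -0.025 0.15 0 0 0 1;0.22 -0.0275 0.15 0 0 0 1"}}

```text
t: 16.65
tcp_pos: [0.6653, -0.0151, 0.3397]
tcp_rot: [3.141, 0.0, 1.574]
contact_force: [-0.4, -1.1, -0.2]
gripper_width: 0.0565
finger_force: 64.7
```

```bash
python3 -c "
from h import *
look('p5',.6625,-.014,.11)
to(.663,-.0145,.284,90); print(status.sense()['tcp_pos'])"
```

```text
top crop0 231 111 px x 4.0
side crop0 308 153 px x 4.0
go [-0.0019  0.0005 -0.0552] [ 0.01  0.03 -0.2 ]
[ 0.6649204  -0.01503679  0.33923054]
```

View pics/p5.png

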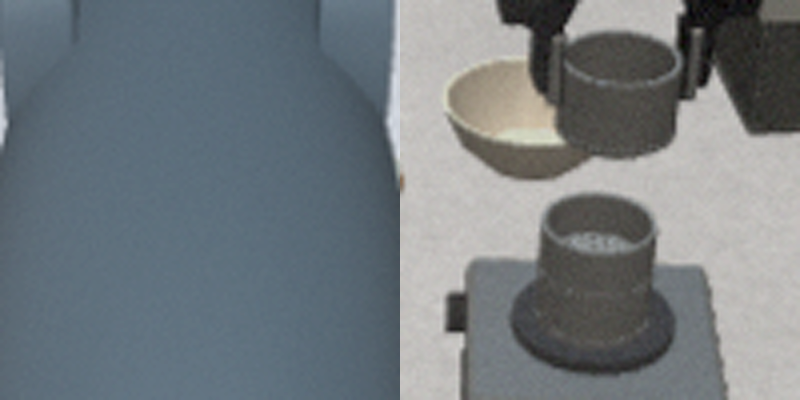

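```bash
python3 - <<'E'
from h import *
c=cam('side')
print(ray(c,364,167.6,.1918),ray(c,357.9,209.2,.099))
E
```

```text
[ 0.66646763 -0.01949012  0.1918    ] [ 0.66160983 -0.01912482  0.099     ]
```

{"fn": "play_rows", "kwargs": {"plan": "-0.0035 0 -0.01 0 0 0 1;-0.0035 0 -0.025 0 0 0 1;-0.0035 0 -0.035 0 0 0 1;-0.0035 0 -0.04 0 0 0 1;-0.0035 0 -0.045 0 0 0 1;-0.0035 0 -0.049 0 0 0 1;-0.0035 0 -0.052 0 0 0 1;-0.0035 0 -0.054 0 0 0 1;-0.0035 0 -0.054 0 0 0 1"}}

```text
t: 17.7
tcp_pos: [0.6596, -0.0147, 0.2854]
tcp_rot: [3.142, 0.0, 1.575]
contact_force: [0.8, 0.4, -0.6]
gripper_width: 0.0567
finger_force: 64.7
```

{"fn": "play_rows", "kwargs": {"plan": "0.001 0 -0.001 0 0 0 1;0.001 0 -0.0015 0 0 0 1;0.001 0 -0.0015 0 0 0 -0.4;0.001 0 -0.0015 0 0 0 -0.4;0.001 0 -0.0015 0 0 0 -1;0.001 0 -0.0015 0 0 0 -1;0.001 0 -0.0015 0 0 0 -1;0.001 0 0.03 0 0 0 -1;0.001 0 0.06 0 0 0 -1;0.001 0 0.06 0 0 0 -1"}}

```text
t: 18.7
tcp_pos: [0.6613, -0.0147, 0.3497]
tcp_rot: [3.136, 0.0, 1.575]
contact_force: [0.3, -0.4, 0.9]
gripper_width: 0.0855
finger_force: 0.0
```

```bash
python3 -c "
from h import *
look('p6',.6625,-.014,.10)
to(.416,-.1706,.30,90)"
```

```text
top crop0 231 112 px x 4.0
side crop0 307 157 px x 4.0
go [-0.2448 -0.1559 -0.0459] [ 0.01  0.08 -0.22]
```

View pics/p6.png

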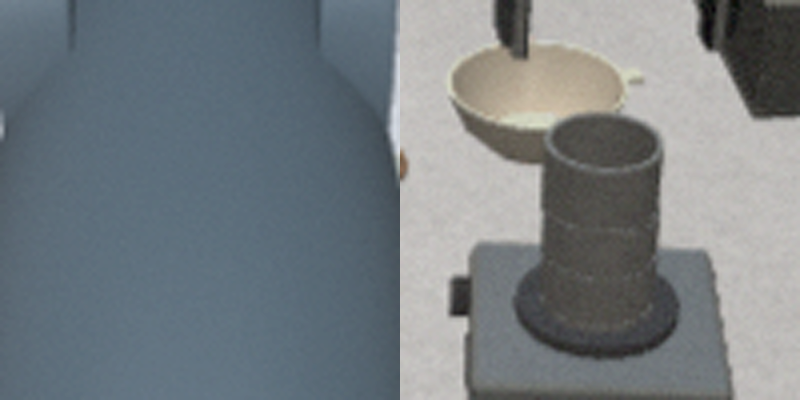

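All three pieces are stacked flush. Next I'll refine the jar position from the saved top image using its white cap.

```bash
python3 - <<'E'
from h import *
c=cam('top'); c=(np.load('top0.npy'),)+c[1:]
print(c[0][259,340],c[0][245,340])
u,v,w=blob(c,476/1.4,362/1.4,20,0,lambda P:P.min(2)>135); print(ray(c,u,v,.062),w)
to(.416,-.1695,.30,30)
E
```

```text
[128 135 137] [117 118 125]Traceback (most recent call last):
  File "<stdin>", line 4, in <module>
  File "h.py", line 17, in blob
    n=min((k for k in n if cv2.contourArea(k)>80),key=lambda k:np.hypot(*(np.array(cv2.minEnclosingCircle(k)[0])-h)))
ValueError: min() iterable argument is empty
```

```bash
python3 - <<'E'
from h import *
c=cam('top'); print(ray(c,340.8,258.4,.062))
to(.416,-.1695,.30,30)
E
```

```text
[ 0.41733016 -0.16079316  0.062     ]
go [-0.2444 -0.1548 -0.0445] [-3.000e-02 -7.000e-02 -6.022e+01]
```

{"fn": "play_rows", "kwargs": {"plan": "-0.04 -0.025 0 0 0 -8 -1;-0.08 -0.05 0 0 0 -16 -1;-0.12 -0.075 0 0 0 -24 -1;-0.16 -0.098 0 0 0 -32 -1;-0.2 -0.122 0 0 0 -40 -1;-0.2434 -0.147 -0.02 0 0 -48 -1;-0.2434 -0.147 -0.045 0 0 -56 -1;-0.2434 -0.147 -0.045 0 0 -60.2 -1;-0.2434 -0.147 -0.045 0 0 -60.2 -1"}}

```text
t: 19.8
tcp_pos: [0.4163, -0.1617, 0.2994]
tcp_rot: [-3.14, 0.001, 0.522]
contact_force: [0.1, -0.4, 0.2]
gripper_width: 0.0853
finger_force: 0.0
```

```bash
python3 -c "
from h import *
look('p7',.417,-.162,.05)
to(.417,-.162,.188,30)"
```

```text
top crop0 290 208 px x 4.0
side crop0 183 231 px x 4.0
go [-0.0002 -0.0004 -0.1123] [-0.01 -0.02 -0.17]
```

View pics/p7.png

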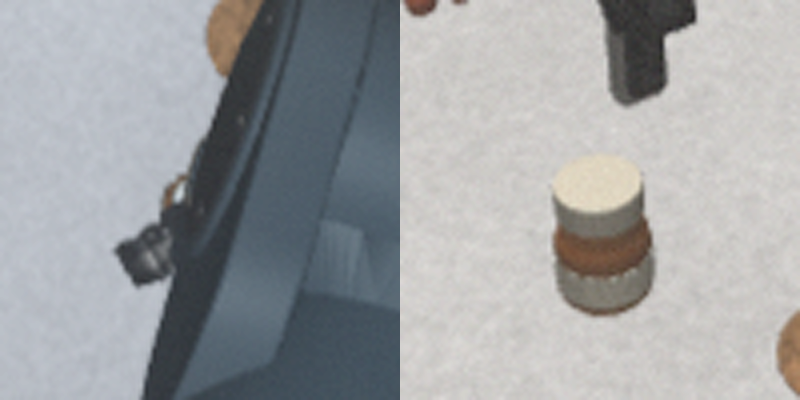

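```bash
python3 -c "
from h import *
c=cam('side');print(ray(c,232.5,276.8,.062))"
```

```text
[ 0.41606654 -0.16257752  0.062     ]
```

{"fn": "play_rows", "kwargs": {"plan": "0 0 -0.04 0 0 0 -1;0 0 -0.08 0 0 0 -1;0 0 -0.105 0 0 0 -1;0 0 -0.113 0 0 0 -1;0 0 -0.113 0 0 0 1;0 0 -0.113 0 0 0 1;0 0 -0.113 0 0 0 1;0 0 -0.113 0 0 0 1;0 0 -0.113 0 0 0 1;0 0 -0.113 0 0 0 1"}}

```text
t: 20.95
tcp_pos: [0.4179, -0.1619, 0.1892]
tcp_rot: [3.14, -0.002, 0.524]
contact_force: [-3.3, 1.0, 16.0]
gripper_width: 0.0418
finger_force: 58.8
```

{"fn": "play_rows", "kwargs": {"plan": "0 0 0.03 0 0 0 1;0 0 0.06 0 0 0 1;0 0 0.1 0 0 0 1;0 0 0.13 0 0 0 1;0.015 0.04 0.13 0 0 0 1;0.03 0.08 0.13 0 0 0 1;0.045 0.12 0.13 0 0 0 1;0.06 0.16 0.13 0 0 0 1;0.075 0.2 0.13 0 0 0 1;0.09 0.24 0.13 0 0 0 1"}}

```text
t: 21.95
tcp_pos: [0.5075, 0.0802, 0.3186]
tcp_rot: [3.141, -0.002, 0.524]
contact_force: [0.8, -0.9, -0.7]
gripper_width: 0.0415
finger_force: 62.7
```

```bash
python3 -c "
from h import *
to(.5485,.1915,.24,30)"
```

```text
go [ 0.041   0.1113 -0.0786] [-0.01  0.1  -0.03]
```

{"fn": "play_rows", "kwargs": {"plan": "0.015 0.04 0 0 0 0 1;0.03 0.08 0 0 0 0 1;0.041 0.111 0 0 0 0 1;0.041 0.111 -0.03 0 0 0 1;0.041 0.111 -0.07 0 0 0 1;0.041 0.111 -0.1 0 0 0 1;0.041 0.111 -0.117 0 0 0 1;0.041 0.111 -0.122 0 0 0 1;0.041 0.111 -0.124 0 0 0 1;0.041 0.111 -0.124 0 0 0 1"}}

```text
t: 22.95
tcp_pos: [0.5487, 0.1895, 0.1947]
tcp_rot: [3.141, -0.002, 0.524]
contact_force: [0.7, 0.0, -1.1]
gripper_width: 0.0409
finger_force: 62.7
```

{"fn": "play_rows", "kwargs": {"plan": "0 0.001 -0.001 0 0 0 1;0 0.001 -0.0015 0 0 0 1;0 0.001 -0.0015 0 0 0 -0.5;0 0.001 -0.0015 0 0 0 -0.5;0 0.001 -0.0015 0 0 0 -0.5;0 0.001 -0.0015 0 0 0 -0.5;0 0.001 0.03 0 0 0 -0.5;0 0.001 0.07 0 0 0 -0.5;0 0.001 0.1 0 0 0 -1;0 0.001 0.1 0 0 0 -1"}}

```text
t: 23.95
tcp_pos: [0.5493, 0.1907, 0.2977]
tcp_rot: [3.14, -0.006, 0.524]
contact_force: [0.3, -0.7, -0.4]
gripper_width: 0.0853
finger_force: 0.0
```

```bash
python3 -c "
from h import *
look('p8',.5485,.19,.03)
to(.4163,.1422,.25,30)"
```

```text
top crop0 156 161 px x 4.0
side crop0 243 138 px x 4.0
go [-0.132  -0.0482 -0.0437] [-0.02  0.06 -0.01]
```

View pics/p8.png

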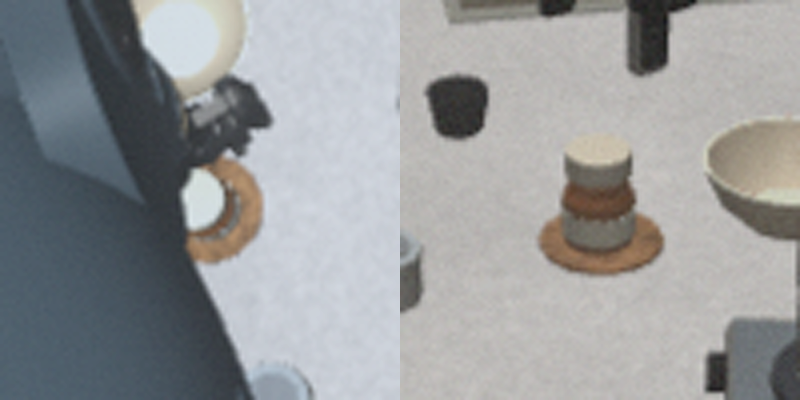

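The jar stands upright in the middle of the dish mat. Now the tin.

{"fn": "play_rows", "kwargs": {"plan": "-0.045 -0.016 0 0 0 0 -1;-0.09 -0.033 0 0 0 0 -1;-0.132 -0.048 0 0 0 0 -1;-0.132 -0.048 -0.03 0 0 0 -1;-0.132 -0.048 -0.05 0 0 0 -1;-0.132 -0.048 -0.05 0 0 0 -1;-0.132 -0.048 -0.08 0 0 0 -1;-0.132 -0.048 -0.105 0 0 0 -1;-0.132 -0.048 -0.113 0 0 0 -1;-0.132 -0.048 -0.113 0 0 0 -1"}}

```text
t: 25.05
tcp_pos: [0.4159, 0.1422, 0.18]
tcp_rot: [-3.141, 0.002, 0.524]
contact_force: [-0.1, 0.0, 0.3]
gripper_width: 0.0854
finger_force: 0.0
```

{"fn": "play_rows", "kwargs": {"plan": "0 0 -0.002 0 0 0 1;0 0 -0.002 0 0 0 1;0 0 -0.002 0 0 0 1;0 0 -0.002 0 0 0 1;0 0 -0.002 0 0 0 1;0 0 -0.002 0 0 0 1;0 0 -0.002 0 0 0 1"}}

```text
t: 25.75
tcp_pos: [0.4166, 0.1424, 0.1796]
tcp_rot: [3.141, -0.002, 0.524]
contact_force: [-3.5, -1.5, 14.9]
gripper_width: 0.0477
finger_force: 59.2
```

{"fn": "play_rows", "kwargs": {"plan": "0 0 0.03 0 0 0 1;0 0 0.07 0 0 0 1;0 0 0.1 0 0 0 1;0 0 0.14 0 0 0 1;0.012 -0.04 0.14 0 0 0 1;0.024 -0.08 0.14 0 0 0 1;0.036 -0.12 0.14 0 0 0 1;0.048 -0.16 0.14 0 0 0 1;0.06 -0.2 0.14 0 0 0 1;0.072 -0.24 0.14 0 0 0 1"}}

```text
t: 26.75
tcp_pos: [0.4883, -0.0995, 0.3192]
tcp_rot: [3.141, -0.001, 0.524]
contact_force: [1.8, 0.5, -1.5]
gripper_width: 0.0478
finger_force: 61.9
```

```bash
python3 -c "
from h import *
to(.529,-.212,.30,30)"
```

```text
go [ 0.0407 -0.1125 -0.0192] [ 0.01  0.06 -0.01]
```

{"fn": "play_rows", "kwargs": {"plan": "0.013 -0.04 0 0 0 0 1;0.027 -0.08 0 0 0 0 1;0.0407 -0.1125 0 0 0 0 1;0.0407 -0.1125 -0.04 0 0 0 1;0.0407 -0.1125 -0.08 0 0 0 1;0.0407 -0.1125 -0.11 0 0 0 1;0.0407 -0.1125 -0.125 0 0 0 1;0.0407 -0.1125 -0.132 0 0 0 1;0.0407 -0.1125 -0.134 0 0 0 1;0.0407 -0.1125 -0.134 0 0 0 1"}}

```text
t: 27.75
tcp_pos: [0.5292, -0.2103, 0.1853]
tcp_rot: [3.141, -0.001, 0.524]
contact_force: [0.0, -0.3, -0.9]
gripper_width: 0.0479
finger_force: 62.0
```

{"fn": "play_rows", "kwargs": {"plan": "0 0 -0.001 0 0 0 1;0 0 -0.0015 0 0 0 1;0 0 -0.0015 0 0 0 -0.6;0 0 -0.0015 0 0 0 -0.6;0 0 -0.0015 0 0 0 -0.6;0 0 -0.0015 0 0 0 -0.6;0 0 0.03 0 0 0 -0.6;0 0 0.07 0 0 0 -0.6;0 0 0.11 0 0 0 -1;0 0 0.14 0 0 0 -1"}}

```text
t: 28.75
tcp_pos: [0.5289, -0.2102, 0.327]
tcp_rot: [3.14, -0.001, 0.524]
contact_force: [-0.0, 0.6, -0.6]
gripper_width: 0.0856
finger_force: 0.0
```

{"fn": "play_rows", "kwargs": {"plan": "-0.04 -0.04 0.02 0 0 0 -1;-0.08 -0.08 0.04 0 0 0 -1;-0.12 -0.12 0.06 0 0 0 -1;-0.15 -0.16 0.07 0 0 0 -1;-0.18 -0.19 0.07 0 0 0 -1;-0.2 -0.22 0.07 0 0 0 -1;-0.22 -0.24 0.07 0 0 0 -1;-0.24 -0.25 0.07 0 0 0 -1;-0.24 -0.25 0.07 0 0 0 -1;-0.24 -0.25 0.07 0 0 0 -1"}}

```text
t: 29.75
tcp_pos: [0.2887, -0.4602, 0.3944]
tcp_rot: [-3.141, -0.0, 0.523]
contact_force: [-0.2, -0.2, -0.1]
gripper_width: 0.0854
finger_force: 0.0
```

```bash
python3 - <<'E'
from h import *
o=[]
for n in('top','side'):
    c=cam(n); I=c[0][110:260,160:400] if n=='top' else c[0][120:360,200:440]
    o.append(cv2.resize(I[:,:,::-1],(400,250) if n=='top' else (400,400),interpolation=cv2.INTER_CUBIC))
o[0]=cv2.copyMakeBorder(o[0],0,150,0,0,cv2.BORDER_CONSTANT)
cv2.imwrite('pics/fin.png',np.clip(np.hstack(o)*1.4,0,255).astype(np.uint8))
E
```

```text
(no output)
```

View pics/fin.png

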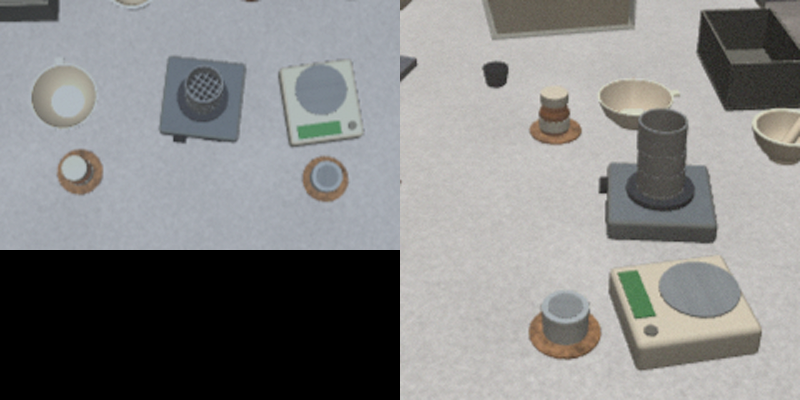

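The stack, with its coarse mesh on top, stands central on the plate. The jar and tin are centred on their mats, and the arm is clear of everything.

```bash
python3 -c "
from plant import ticket
print(ticket.finish_job())"
```

```text
the job is handed in; nothing more can be done
None
```

I handed the job in at about 30 s of the 125 s. In the final camera views the sieves are nested centrally on the shaker plate, the jar and tin stand centred on their mats, and the arm is clear; the hand-in returned no verdict.

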